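# Pack the honey jar under the lift-up tray

### The job

Swing the gift box's cantilever top tray up and back until it stays open by itself, and stand the red-lidded honey jar upright on the floor of the compartment underneath, beside the tin, setting it down gently. Then bring the tray back and let it down gently, without letting it drop, until it is fully home on the box. Keep the bun in the tray and the tin standing, and leave the other two jars alone.

Things in the scene. Friction and masses are not known exactly. Their poses are not given: they have to be found in the camera images.
- gift_box: Fixed plywood gift box with brass corners, 180 (x) x 240 (y) x 100 (z) mm, open on top, walls and floor 8 mm. Origin: centre of its underside, on the counter; -x is its front (towards the robot), z up. The tray rests on its rim. Steel swing arms on both ends (up to 16 mm beyond the ends) carry the tray.
- compartment (a point): Centre of the compartment's inner floor, 8 mm above the counter, axes as the box. The compartment is 164 (x) x 224 (y) mm inside and 92 mm deep, all free from above when the tray is open. The half at -y holds the tin; the half at +y is empty and is where the jar goes.
- tray_swing (a joint): Swing q of the tray's arms: 0 = tray down, 1.66 = open on its stop. The tray stays level; its points move on 120 mm circles: from closed, 0.12*(cos(0.524)-cos(0.524+q)) m along the box's +x (back), 0.12*(sin(0.524+q)-sin(0.524)) m up. Below q = 1.05 its weight swings it shut, above it open; lightly damped, it drops if let go below 1.05. About 9 N level push to start it.
- tray_handle (a point): Middle of the tray's dark steel handle bar: round, 12 mm thick, 94 mm long along the box's y, a bail standing above the tray's front wall, 78 mm above the tray's underside and 48 mm above its walls, free in front, behind and under. Moves with the tray, axes as the box. Closed: 87 mm in front (-x) of the box's centre, 179 mm above the counter.
- tray_floor (a point): Centre of the tray's inner floor, axes as the box. The tray is light wood, 180 (x) x 240 (y) mm outside, 30 mm high, walls and floor 6 mm, with a low divider along x at y = -26 mm; the bun lies in the section at -y, the rest is empty.
- red_jar_center (a point): Centre (half-way up) of the honey jar with the RED lid, the one to pack: roundish, 50-52 mm across, 74 mm high, about 0.24 kg, standing upright with z up. One of three jars that stand on the counter to the right of the box; which stands where changes.
- red_jar: The same red-lidded jar; origin at the centre of its underside.
- green_jar_center (a point): Centre of the honey jar with the green lid, 52 mm across, 74 mm high: to be left alone.
- yellow_jar_center (a point): Centre of the honey jar with the yellow lid, 53 mm across, 74 mm high: to be left alone.
- tin: Food tin, 76 mm across, 58 mm high, standing loose in the -y half of the compartment (hidden under the tray at first). Origin at the centre of its underside.
- bun: Bread bun, 69 x 72 x 50 mm, 80 g, loose in the -y section of the tray; it rides with the tray. Origin at the centre of its underside.
There are look-alikes about, which are no part of the job. What is shaped like the bun but orange or purple is not meant.

How it is judged:
On the way, in this order (a step that is already met when the one before it is completed fails the run):
1. the tray is swung back and stays open, with nothing touching it but the bun (value of joint tray_swing above 1.5 rad and contact force between each of the arm, the fingers and gift_box below 0.2 N), for 0.2 s.
2. the red-lidded jar stands on the compartment floor, released, with the tray still open (value of joint tray_swing above 1.3 rad and z of red_jar in the frame of compartment below 0.006 m and x of red_jar in the frame of compartment between -0.08 and 0.08 m and y of red_jar in the frame of compartment between -0.11 and 0.11 m and angle between red_jar's own z axis and vertical below 0.15 rad and contact force between the fingers and red_jar below 0.2 N), for 0.2 s.
At the end, for the whole second after the job is handed in: The tray is fully down (swing under 0.05 rad), the red-lidded jar stands upright (within 0.15 rad) and still on the compartment floor under it, the tin still stands on that floor, and the bun lies in the tray (value of joint tray_swing below 0.05 rad and z of red_jar in the frame of compartment between -0.006 and 0.006 m and x of red_jar in the frame of compartment between -0.08 and 0.08 m and y of red_jar in the frame of compartment between -0.11 and 0.11 m and angle between each of red_jar, tin's own z axis and vertical below 0.15 rad and linear speed of red_jar below 0.03 m/s and z of bun in the frame of tray_floor between -0.01 and 0.06 m and x of bun in the frame of tray_floor between -0.085 and 0.085 m and y of bun in the frame of tray_floor between -0.115 and 0.115 m and z of tin in the frame of compartment between -0.01 and 0.01 m); the robot touches nothing.
It fails at once if the tray drops: it swings shut faster than 2 rad/s (about 0.24 m/s) (velocity of joint tray_swing below -2 rad/s).
It fails at once if the red-lidded jar falls (faster than 0.7 m/s, loose) instead of being set down (linear speed of red_jar above 0.7 m/s and contact force between the fingers and red_jar below 0.1 N).
It fails at once if the green-lidded or yellow-lidded jar is moved more than 30 mm (distance of any of green_jar_center, yellow_jar_center from where it was at the start of the episode above 0.03 m).
It fails at once if the tin is knocked over (angle between tin's own z axis and vertical above 0.5 rad).
It also fails if it takes over 72 s, if anything falls off the work surface, if the arm or the gripper's body presses on something with over 40 N, if the wrist force passes 120 N, or if a joint passes its speed limit or range.

### The arm

A 7-joint arm with a two-finger parallel gripper is mounted at the origin on a cart in front of the work surface, level with it; the furniture and walls round the work are solid. World frame = base frame: x ahead of the robot, y to its left, z up, the work surface at z = 0. Lengths are in m, angles in rad, forces in N, time in s.
With the tool pointing down it reaches from about 0.35 to 0.9 m from the base axis. Payload 8.1 kg.
Tool frame: the origin (TCP) lies at the very end of the fingers, on their centre line; the grasp point (between the pads) lies 19 mm behind it (grasp_offset is the distance from the TCP to the grasp point, in m); z points along the fingers, y is the line along which they close (so a half turn about z gives the same grasp; the last joint's range is limited). The gripper opens to 92 mm and grips with 3 to 60 N. Pads are 19 mm wide; open, the fingers measure 130 mm over their backs; the gripper's body (75 mm by 190 mm) begins 47 mm behind the grasp point.
Start: joints at [-1.33, 0.434, 0.025, 1.573, -0.012, 1.134, -0.075], TCP at [0.211, 0.588, 0.197] pointing down, gripper open.
Joint ranges: [-2.62, 2.62], [-0.44, 2.09], [-1.27, 1.32], [0.08, 2.57], [-1.32, 4.46], [0.12, 2], [-2.74, 2.74]. Speed limits (rad/s): [2.22, 2.22, 3.01, 3.01, 3.14, 3.14, 3.14].

### API

Orientations are given as a rotation vector (axis times angle).
In Python, from cell import observe, get_image, camera_params, sign_off, silhouettes, grasp_offset gives the robot as it stands. The module is installed in compiled form; this text tells all that it offers.
- The arm moves only by the tool jog_arm, never from a script. Its argument "motion" is a list that holds one entry, the list of rows, each a list of 7 numbers: the shift along the tool's x, y, z in m, then the turn, a rotation vector about the tool's x, y, z in rad, then the closure, from -1 (fully open) to 1 (shut), so that 0 is half open. In form: [[[dx, dy, dz, wx, wy, wz, hand], ...]]. A call has 1 to 10 rows; each row is the pose to reach, as a shift and turn from the pose commanded when the call began, along the tool's axes at that moment; what a row does not reach only later rows make up. A row lasts 1/12 s, in which the tool goes at most 41.7 mm and 7.16 degrees, less where a joint would pass 70% of its speed; a pose out of reach is approached as far as the arm can. A call with a gripper value outside its range is refused whole. The fingers move at their own pace and stop on an object; "force" is the grip in N (left out, the last holds). Time passes only in rows, so rows that repeat a pose let the fingers close. It gives the time, the measured TCP pose, the force, the opening and the grip force at its end, in the units of the state.
- observe(): the state, without advancing time (a new reading comes with each control period).
- get_image(name): name is "side" or "top"; returns the picture (384x512x3 uint8, red, green, blue); there is no depth.
- camera_params(name): a dict with "vertical_fov" (degrees; the focal length in pixels is half the picture's height over the tangent of half this angle, whatever the lens; pixels are square), "cx", "cy" (the principal point, pixels), "T" (4x4, takes a point from camera to world coordinates). Camera axes: x right, y down, z forward; pixel columns grow to the right and rows downward; lengths in m; the calibration is good to about 2 mm. A picture is of the moment at which its call begins. camera_params takes no time and is no camera call.
- sign_off(): hands the job in; it is judged then, once.
Trained networks look in the newest picture that a camera, given by its name, has taken for a name from the list of things; names that differ only in an ending like _2 or _b are one class to them, and where a whole thing is asked for, a point or a joint stands for the part that bears it (a point fixed in the world has none). Each returns a list of dicts, best first, with "p" (0 to 1); they miss things now and then, are a little off and sometimes report something else, mostly with a low value. They report only what shows in the picture. A call takes as long as a camera call. They do not tell look-alikes from the thing itself.
- silhouettes(query, camera): "mask" (384x512 bool, what is visible of it) and "pixel" ([column, row] in pixels, amid what is visible of it).
The state is a dict: "clock": time; "joints": joint angles; "dq": joint speeds; "joint_efforts": joint torques, N m; "position": TCP position; "ee_rot": TCP orientation; "force": force on the tool from outside, world axes, zero at the start; "ft_torque": the same for the moment, N m; "width": opening from 0.0 (shut) to 1.0 (fully open); "gripper_force": force on a finger pad.
Only numpy, scipy, OpenCV 4.12 (cv2) and the standard library are available. Lean on these libraries where they do the work, as an engineer would, in place of code of your own. Each camera call takes 0.05 s, during which the arm holds its last target. There are 200 camera calls.

## Working session

There is one attempt and no reset: what is moved stays moved. The work goes in short steps, Python scripts to look and compute and a tool call to move; the robot and the scene stay as the last step left them, time stands still between calls to the robot, and variables do not carry over. Pictures are saved under pics/ and viewed, at most 10 in all, crops included, and the job is handed in when it is done.

Besides the shell and the picture viewer there is one more tool, called after ">>>" in YAML: its name, and indented under it one key for each argument. jog_arm: Moves the arm, as the interface text tells. Its arguments: {"type":"object","properties":{"motion":{"type":"array"},"force":{"type":"number"}},"required":["motion"]}

```bash
mkdir -p pics
cat > h.py <<'E'
import numpy as np, cv2
from cell import *
def cam(n):
    p=camera_params(n); f=192/np.tan(np.radians(p["vertical_fov"])/2); return f,p["cx"],p["cy"],np.array(p["T"])
def ray(n,px):
    f,cx,cy,T=cam(n); d=T[:3,:3]@np.array([(px[0]-cx)/f,(px[1]-cy)/f,1]); return T[:3,3],d
def onz(n,px,z):
    o,d=ray(n,px); return o+d*(z-o[2])/d[2]
def proj(n,P):
    f,cx,cy,T=cam(n); c=T[:3,:3].T@(np.array(P)-T[:3,3]); return np.array([cx+f*c[0]/c[2],cy+f*c[1]/c[2]])
def tri(pa,pb):
    (o1,d1),(o2,d2)=ray("top",pa),ray("side",pb); d1/=np.linalg.norm(d1);d2/=np.linalg.norm(d2)
    s=np.linalg.lstsq(np.c_[d1,-d2],o2-o1,rcond=None)[0]; a=o1+s[0]*d1;b=o2+s[1]*d2; return (a+b)/2,np.linalg.norm(a-b)
def save(n,name):
    im=get_image(n); cv2.imwrite(f"pics/{name}.png",im[:,:,::-1]); return im
E
python3 - <<'E'
from h import *
np.set_printoptions(precision=3,suppress=True)
a=save("top","a");b=save("side","b")
cv2.imwrite("pics/ab.png",cv2.resize(np.vstack([a,b])[:,:,::-1],None,fx=.78,fy=.78))
for n in("top","side"): print(n,cam(n))
for q in["red_jar","green_jar","yellow_jar","tray_handle","gift_box","bun"]:
  for n in("top","side"):
    for r in silhouettes(q,n)[:3]: 
        ys,xs=np.where(r["mask"]); print(q,n,round(r["p"],2),r["pixel"],[xs.min(),xs.max(),ys.min(),ys.max()])
s=observe();print(s["position"],s["ee_rot"],grasp_offset,s["clock"],s["width"])
E
```

```text
top (np.float64(433.0819630719017), 255.85663072469228, 199.8225606345699, array([[ 0.025, -0.985,  0.17 ,  0.387],
       [-1.   , -0.026, -0.006, -0.12 ],
       [ 0.011, -0.17 , -0.985,  1.235],
       [ 0.   ,  0.   ,  0.   ,  1.   ]]))
side (np.float64(385.9654974694132), 259.1153235190106, 189.34987124582338, array([[ 0.887, -0.302,  0.349,  0.227],
       [-0.461, -0.556,  0.691, -0.782],
       [-0.014, -0.774, -0.633,  0.746],
       [ 0.   ,  0.   ,  0.   ,  1.   ]]))
red_jar top 0.67 [319.3, 264.4] [np.int64(306), np.int64(327), np.int64(257), np.int64(276)]
red_jar side 0.74 [236.5, 291.2] [np.int64(224), np.int64(247), np.int64(272), np.int64(310)]Traceback (most recent call last):
  File "<stdin>", line 8, in <module>
ValueError: it knows: bun, compartment, gift_box, green_jar_center, red_jar, red_jar_center, tin, tray_floor, tray_handle, tray_swing, yellow_jar_center
```

View pics/ab.png

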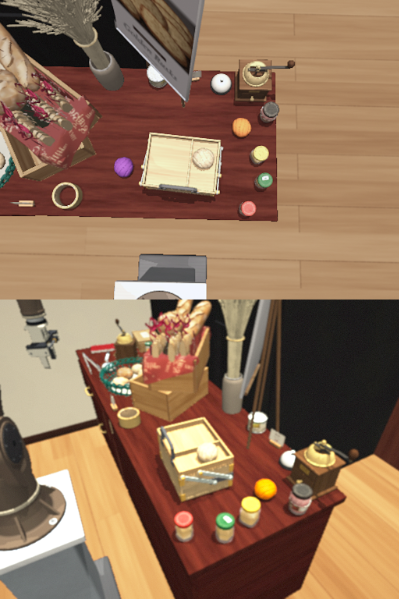

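The stacked view (top camera above, side below, scale 0.78) shows these things, in full-size pixels. Jars to the right of the box in the top view: red (318,267), green (338,232), yellow (333,199). In the side view the red jar is at (236,291). The dark-lidded jar at the top view's (345,145) is another object. The bun is at (260,203); the orange and purple look-alikes are at (310,163) and (158,214).

Run:
```python
from h import *
np.set_printoptions(precision=3,suppress=True)
a=get_image("top");b=get_image("side")
P={}
for q in["red_jar","green_jar_center","yellow_jar_center","tray_handle","gift_box","bun"]:
  for n in("top","side"):
    for r in silhouettes(q,n)[:2]: 
        ys,xs=np.where(r["mask"]); print(q,n,round(r["p"],2),r["pixel"],[xs.min(),xs.max(),ys.min(),ys.max()]); P.setdefault((q,n),r)
  if (q,"top") in P and (q,"side") in P:
    print("  tri",tri(P[q,"top"]["pixel"],P[q,"side"]["pixel"]))
m=P["tray_handle","top"]["mask"].astype(np.uint8); print("handle rect",cv2.minAreaRect(cv2.findNonZero(m)))
m=P["gift_box","top"]["mask"].astype(np.uint8); print("box rect",cv2.minAreaRect(cv2.findNonZero(m)))
s=observe();print(s["position"],s["ee_rot"],grasp_offset,s["clock"],s["width"])
ca=cv2.resize(a[150:300,165:365],None,fx=3,fy=3);cb=cv2.resize(b[130:330,190:360],(380,450))
cv2.imwrite("pics/c.png",cv2.resize(np.hstack([ca,cb]),(784,360))[:,:,::-1])
```

```text
red_jar top 0.81 [317.3, 264.0] [np.int64(307), np.int64(326), np.int64(257), np.int64(275)]
red_jar side 0.58 [236.8, 291.0] [np.int64(223), np.int64(247), np.int64(272), np.int64(310)]
  tri (array([ 0.416, -0.299,  0.038]), np.float64(0.00824822146553306))
green_jar_center top 0.92 [336.9, 230.8] [np.int64(326), np.int64(348), np.int64(221), np.int64(240)]
green_jar_center side 0.7 [289.7, 291.1] [np.int64(276), np.int64(300), np.int64(273), np.int64(312)]
  tri (array([ 0.512, -0.354,  0.04 ]), np.float64(0.0009840381693410711))
yellow_jar_center top 0.83 [330.6, 197.3] [np.int64(321), np.int64(343), np.int64(187), np.int64(209)]
yellow_jar_center side 0.66 [319.0, 273.6] [np.int64(307), np.int64(333), np.int64(253), np.int64(291)]
  tri (array([ 0.605, -0.338,  0.028]), np.float64(0.0056337189417174265))
tray_handle top 0.59 [228.3, 210.6] [np.int64(181), np.int64(282), np.int64(170), np.int64(248)]
tray_handle side 0.94 [247.4, 187.5] [np.int64(202), np.int64(299), np.int64(152), np.int64(231)]
  tri (array([ 0.555, -0.056,  0.102]), np.float64(0.006767619793771638))
gift_box t
[... 279 characters left out ...]
] [np.int64(298), np.int64(321), np.int64(151), np.int64(174)]
bun top 0.89 [258.0, 202.2] [np.int64(247), np.int64(273), np.int64(189), np.int64(215)]
bun side 0.92 [267.0, 195.8] [np.int64(252), np.int64(280), np.int64(183), np.int64(208)]
bun side 0.61 [340.7, 244.0] [np.int64(327), np.int64(354), np.int64(230), np.int64(255)]
  tri (array([ 0.589, -0.236,  0.224]), np.float64(0.1289595359445358))
handle rect ((232.76217651367188, 209.1402587890625), (102.25959014892578, 70.78661346435547), 6.340191841125488)
box rect ((232.2794189453125, 209.66534423828125), (104.68731689453125, 73.86690521240234), 6.170175075531006)
[0.211 0.588 0.197] [-0.538 -3.095 -0.   ] 0.0188 0.9 0.997873982808671
```

View pics/c.png

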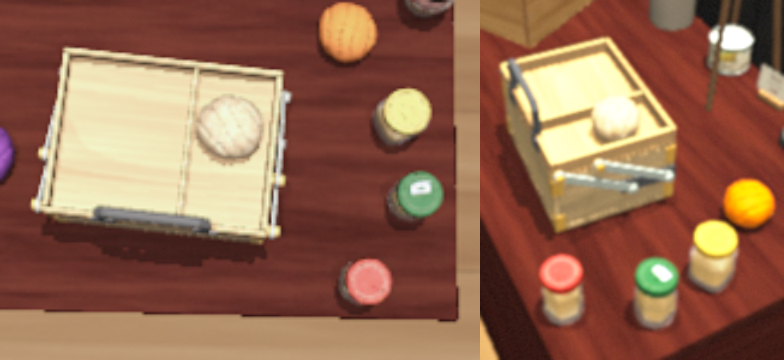

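The crop shows the tray and its dark handle bar from (205,238) to (252,243) in top pixels. The bun is in the right-hand section. The red lid is at about (318,267) in the top view, with green and yellow well apart from it. The choice is confirmed by its red lid and its place nearest the robot, to the right of the box.

```bash
cat >> h.py <<'E'
def darkbar(n,im,box):
    x0,x1,y0,y1=box; c=im[y0:y1,x0:x1].astype(int); m=((c.max(2)<115)&(c[:,:,0]-c[:,:,2]<15)).astype(np.uint8)
    k,l,st,ce=cv2.connectedComponentsWithStats(m); i=1+st[1:,4].argmax(); q=cv2.findNonZero((l==i).astype(np.uint8)); (a,b),wh,an=cv2.minAreaRect(q)
    return (a+x0,b+y0),wh,an
def redlid(n,im,box):
    x0,x1,y0,y1=box; c=im[y0:y1,x0:x1].astype(int); m=((c[:,:,0]>170)&(c[:,:,0]-c[:,:,1]>60)&(c[:,:,0]-c[:,:,2]>50)).astype(np.uint8)
    q=cv2.findNonZero(m); (a,b),wh,an=cv2.minAreaRect(q); return (a+x0,b+y0),wh
E
python3 - <<'E'
from h import *
np.set_printoptions(precision=4,suppress=True)
a=get_image("top");b=get_image("side")
r=darkbar("top",a,(190,265,225,255));print(r,onz("top",r[0],.181))
t=np.radians(r[2] if r[1][0]>r[1][1] else r[2]-90);L=max(r[1])/2;d=np.array([np.cos(t),np.sin(t)])*L
e=[onz("top",np.array(r[0])+s*d,.181) for s in(-1,1)];print(e,np.linalg.norm(e[0]-e[1]), "yaw",np.degrees(np.arctan2(*(e[0]-e[1])[:2]))*-1)
print("side",darkbar("side",b,(195,235,145,200)))
for p in e: print(proj("side",p))
C=[onz("top",p,.131) for p in[(192.5,170.8),(282.9,180.4)]];print("backedge",C,np.linalg.norm(C[0]-C[1]),"yaw",-np.degrees(np.arctan2(*(C[0]-C[1])[:2])))
l=redlid("top",a,(300,335,250,285));print(l,onz("top",l[0],.074))
l2=redlid("side",b,(215,255,260,290));print(l2,tri(l[0],l2[0]))
E
```

```text
((208.10000228881836, 240.80000019073486), (8.9442720413208, 4.919349670410156), 26.56505012512207) [ 0.4648 -0.0133  0.181 ]
[array([ 0.4694, -0.0033,  0.181 ]), array([ 0.4602, -0.0231,  0.181 ])] 0.021828579629197722 yaw -24.885638490888702
side ((209.0, 172.5), (4.0, 11.0), 0.0)
[205.7527 162.2233]
[205.2084 167.2673]
backedge [array([0.6498, 0.0404, 0.131 ]), array([ 0.6306, -0.1961,  0.131 ])] 0.23732946718175404 yaw -4.647927180315152
((318.5, 267.0), (18.0, 17.0)) [ 0.4108 -0.2979  0.074 ]
((235.0, 280.0), (18.0, 24.0)) (array([ 0.4103, -0.2973,  0.0766]), np.float64(0.0008838559614666868))
```

```bash
cat >> h.py <<'E'
def bar(im,box):
    x0,x1,y0,y1=box; c=im[y0:y1,x0:x1].astype(int); m=((c.max(2)<150)&(c[:,:,2]-c[:,:,0]>-2)&(c[:,:,2]>45)).astype(np.uint8)
    k,l,st,ce=cv2.connectedComponentsWithStats(m); i=1+st[1:,4].argmax(); q=cv2.findNonZero((l==i).astype(np.uint8)); (a,b),wh,an=cv2.minAreaRect(q)
    return (a+x0,b+y0),wh,an,st[i]
E
python3 - <<'E'
from h import *
np.set_printoptions(precision=4,suppress=True)
a=get_image("top");b=get_image("side")
r=bar(a,(190,265,225,255));print(r,onz("top",r[0],.179))
print("hand",[onz("top",p,.182) for p in[(204.6,238.3),(251.7,243.3)]])
yaw=np.radians(-4.65);R=np.array([[np.cos(yaw),-np.sin(yaw)],[np.sin(yaw),np.cos(yaw)]])
mid=(onz("top",(192.5,170.8),.131)+onz("top",(282.9,180.4),.131))[:2]/2
print("box centre from back edge",mid-R@[.09,0]," handle->",mid-R@[.177,0])
h=mid-R@[.177,0]
for s in(-.047,0,.047): p=h+R@[0,s]; print(s,p,proj("top",[*p,.179]),proj("side",[*p,.179]))
print("bar side",bar(b,(195,235,145,205)))
c=cv2.resize(b[140:210,190:260],(420,420),interpolation=0);c2=cv2.resize(a[225:260,190:260],(420,210),interpolation=0)
cv2.imwrite("pics/d.png",np.vstack([c,c2])[:600,:,::-1])
E
```

```text
((208.0, 239.0), (4.0, 8.0), 90.0, array([14, 12,  9,  5, 25], dtype=int32)) [ 0.4693 -0.0126  0.179 ]
hand [array([ 0.4705, -0.0046,  0.182 ]), array([ 0.4614, -0.1191,  0.182 ])]
box centre from back edge [ 0.5505 -0.0706]  handle-> [ 0.4638 -0.0635]
-0.047 [ 0.46   -0.1103] [248.0634 243.8663] [218.7621 187.2051]
0 [ 0.4638 -0.0635] [228.8419 241.8021] [212.7235 176.0936]
0.047 [ 0.4676 -0.0167] [209.6331 239.7393] [207.1037 165.7527]
bar side ((209.4756097793579, 170.7804889678955), (12.03703784942627, 4.306830406188965), 83.6598129272461, array([12, 20,  6, 13, 28], dtype=int32))
```

View pics/d.png

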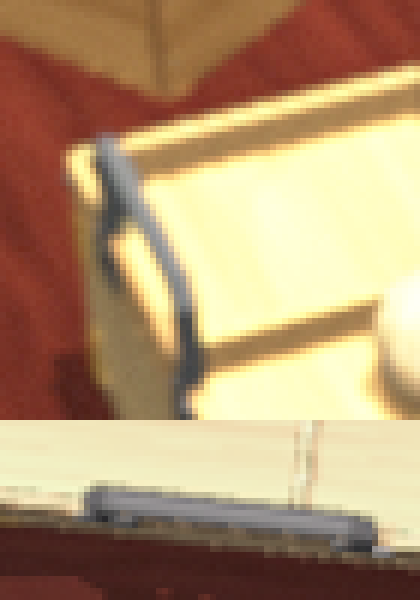

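```bash
cat >> h.py <<'E'
from scipy.spatial.transform import Rotation as Ro
YAW=np.radians(-4.65)
def goal(yaw=YAW):  # tool z down, tool y along box x
    y=np.array([np.cos(yaw),np.sin(yaw),0]); z=np.array([0,0,-1.]); return Ro.from_matrix(np.c_[np.cross(y,z),y,z])
def delta(p,R=None):
    s=observe(); Rc=Ro.from_rotvec(s["ee_rot"]); R=R or goal()
    print("clock",s["clock"],"pos",s["position"].round(4),"d",Rc.inv().apply(np.array(p)-s["position"]).round(4),"w",(Rc.inv()*R).as_rotvec().round(4),"F",np.round(s["force"],1))
E
python3 -c "
from h import *
delta([.466,-.062,.33])"
```

```text
clock 1.1 pos [0.2107 0.5884 0.1967] d [-0.4597 -0.5263 -0.1334] w [ 1.000e-04 -1.000e-04  1.308e+00] F [ 0.6 -0.1  1.2]
```

>>> jog_arm:
  motion:
    - [[-0.02, -0.02, -0.04, 0, 0, 0.1, -1], [-0.05, -0.05, -0.08, 0, 0, 0.2, -1], [-0.08, -0.08, -0.11, 0, 0, 0.3, -1], [-0.11, -0.11, -0.133, 0, 0, 0.4, -1], [-0.14, -0.14, -0.133, 0, 0, 0.5, -1], [-0.17, -0.17, -0.133, 0, 0, 0.6, -1], [-0.2, -0.2, -0.133, 0, 0, 0.7, -1], [-0.23, -0.23, -0.133, 0, 0, 0.8, -1], [-0.26, -0.26, -0.133, 0, 0, 0.9, -1], [-0.29, -0.3, -0.133, 0, 0, 1.0, -1]]

```text
clock: 1.93
position: [0.3664, 0.2511, 0.3297]
ee_rot: [-1.962, -2.454, -0.002]
force: [0.5, -0.5, 0.4]
width: 1.003
gripper_force: 0.0
```

```bash
python3 -c "
from h import *
delta([.466,-.062,.28])"
```

```text
clock 1.9333 pos [0.3664 0.2511 0.3297] d [-0.3274  0.0283  0.0495] w [ 0.0008 -0.001   0.303 ] F [ 0.5 -0.5  0.4]
```

>>> jog_arm:
  motion:
    - [[-0.035, 0.003, 0.005, 0, 0, 0.05, -1], [-0.07, 0.006, 0.01, 0, 0, 0.1, -1], [-0.105, 0.009, 0.015, 0, 0, 0.15, -1], [-0.14, 0.012, 0.02, 0, 0, 0.2, -1], [-0.175, 0.015, 0.025, 0, 0, 0.25, -1], [-0.21, 0.018, 0.03, 0, 0, 0.3, -1], [-0.245, 0.021, 0.035, 0, 0, 0.3, -1], [-0.28, 0.024, 0.04, 0, 0, 0.3, -1], [-0.31, 0.028, 0.049, 0, 0, 0.3, -1], [-0.325, 0.028, 0.049, 0, 0, 0.3, -1]]

```text
clock: 2.77
position: [0.4661, -0.0612, 0.2796]
ee_rot: [2.304, 2.134, -0.001]
force: [-0.3, 0.7, 0.6]
width: 1.001
gripper_force: 0.0
```

>>> jog_arm:
  motion:
    - [[0, 0, 0, 0, 0, 0, -0.1], [0, 0, 0, 0, 0, 0, -0.1], [0, 0, 0, 0, 0, 0, -0.1]]

```text
clock: 3.02
position: [0.4659, -0.0565, 0.2804]
ee_rot: [-2.3, -2.139, -0.001]
force: [-0.0, -0.5, 0.5]
width: 0.83
gripper_force: 0.0
```

Run:
```python
from h import *
delta([.466,-.062,.160])
a=save("top","e");b=save("side","e2")
print(proj("side",[.466,-.062,.179]),proj("top",[.466,-.062,.179]),observe()["width"])
cv2.imwrite("pics/e3.png",np.hstack([cv2.resize(b[60:210,160:310],(400,400)),cv2.resize(a[160:310,150:300],(400,400))])[:,:,::-1])
```

```text
clock 3.0167 pos [ 0.4659 -0.0565  0.2804] d [-0.0056  0.0005  0.1204] w [-0.     -0.0005  0.0088] F [-0.  -0.5  0.5]
[213.33802407 175.50056728] [228.25546029 240.87057401] 0.7459967090805076
```

View pics/e3.png

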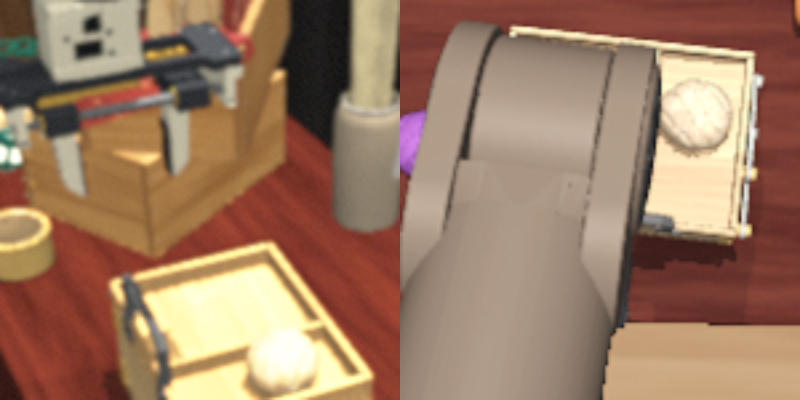

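The gripper hangs above the handle: fingertips at about (186,132) and (227,125) in the side view, with the bar running from (207,163) to (222,195). The fingers straddle the bar in x, so I descend.

>>> jog_arm:
  motion:
    - [[-0.005, 0, 0.03, 0, 0, 0.009, 0], [-0.005, 0, 0.06, 0, 0, 0.009, 0], [-0.005, 0, 0.085, 0, 0, 0.009, 0], [-0.005, 0, 0.1, 0, 0, 0.009, 0], [-0.005, 0, 0.11, 0, 0, 0.009, 0], [-0.005, 0, 0.117, 0, 0, 0.009, 0], [-0.005, 0, 0.12, 0, 0, 0.009, 0], [-0.005, 0, 0.12, 0, 0, 0.009, 0]]

```text
clock: 3.78
position: [0.4658, -0.0621, 0.1604]
ee_rot: [2.31, 2.129, 0.0]
force: [-0.1, 0.0, -0.7]
width: 0.501
gripper_force: 0.0
```

>>> jog_arm:
  motion:
    - [[0, 0, 0, 0, 0, 0, 0.4], [0, 0, 0, 0, 0, 0, 0.5], [0, 0, 0, 0, 0, 0, 0.6], [0, 0, 0, 0, 0, 0, 0.65], [0, 0, 0, 0, 0, 0, 0.65], [0, 0, 0, 0, 0, 0, 0.65]]
  force: 15

```text
clock: 4.28
position: [0.4658, -0.0624, 0.1605]
ee_rot: [2.311, 2.128, 0.001]
force: [-0.9, 0.6, -0.1]
width: 0.181
gripper_force: 0.0
```

>>> jog_arm:
  motion:
    - [[0, 0, 0, 0, 0, 0, 1], [0, 0, 0, 0, 0, 0, 1], [0, 0, 0, 0, 0, 0, 1], [0, 0, 0, 0, 0, 0, 1]]
  force: 20

```text
clock: 4.62
position: [0.4656, -0.0624, 0.1603]
ee_rot: [-2.311, -2.128, 0.0]
force: [0.2, 0.3, 0.1]
width: 0.006
gripper_force: 0.0
```

Run:
```python
from h import *
delta([.466,-.062,.160]); print(observe()["width"]*92)
for q in np.arange(0,1.66,.1):
    print(round(q,2),"y %.4f z %.4f"%(.12*(np.cos(.524)-np.cos(.524+q)),-.12*(np.sin(.524+q)-np.sin(.524))))
```

```text
clock 4.6167 pos [ 0.4656 -0.0624  0.1603] d [0.0004 0.0004 0.0003] w [-0.     0.    -0.001] F [0.2 0.3 0.1]
0.5675158434088291
0.0 y 0.0000 z -0.0000
0.1 y 0.0065 z -0.0101
0.2 y 0.0140 z -0.0194
0.3 y 0.0224 z -0.0280
0.4 y 0.0316 z -0.0357
0.5 y 0.0415 z -0.0425
0.6 y 0.0520 z -0.0482
0.7 y 0.0631 z -0.0528
0.8 y 0.0746 z -0.0563
0.9 y 0.0863 z -0.0587
1.0 y 0.0983 z -0.0598
1.1 y 0.1103 z -0.0598
1.2 y 0.1222 z -0.0586
1.3 y 0.1340 z -0.0561
1.4 y 0.1454 z -0.0526
1.5 y 0.1564 z -0.0478
1.6 y 0.1669 z -0.0421
```

Run:
```python
from h import *
b=save("side","f2")
print(proj("side",observe()["position"]),proj("top",[.466,-.062,.179]))
cv2.imwrite("pics/f3.png",cv2.resize(b[90:240,160:310],(600,600))[:,:,::-1])
```

```text
[213.92933481 181.66519852] [228.25546029 240.87057401]
```

View pics/f3.png

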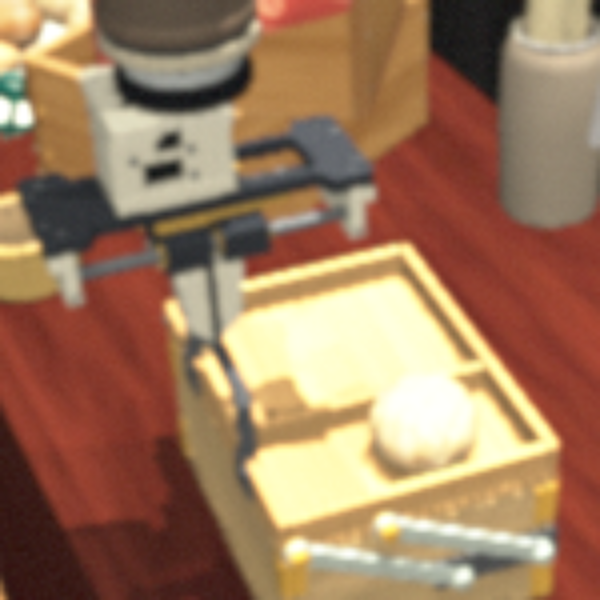

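Run:
```python
from h import *
np.set_printoptions(precision=4,suppress=True)
x=np.array([np.cos(YAW),np.sin(YAW),0])
for s in(-.034,0,.034): print(proj("side",np.array([.4659,-.0565,.2804])+s*x))
print(tri((228.3,240.3),(214.6,177.5)),tri((204.7,237.5),(207.5,163.3)),tri((252,242.5),(221.7,192)))
print([proj("side",[.4656,-.0624,z]) for z in(.16,.17,.18,.19)])
print(proj("side",[.4656-.02,-.0624,.17]),proj("side",[.4656+.02,-.0624,.17]))
b=cv2.imread("pics/f2.png");print(observe()["gripper_force"])
cv2.imwrite("pics/g.png",cv2.resize(b[150:200,185:235],(600,600),interpolation=cv2.INTER_CUBIC))
```

```text
[193.9296 142.0648]
[208.4082 138.7891]
[222.5641 135.5864]
(array([ 0.4683, -0.0618,  0.1718]), np.float64(0.0007792839938414446)) (array([ 0.4731, -0.0043,  0.1769]), np.float64(0.00042953403722618)) (array([ 0.4635, -0.1196,  0.1699]), np.float64(0.001422208113674398))
[array([213.9374, 181.7725]), array([213.5766, 178.5619]), array([213.2109, 175.308 ]), array([212.8403, 172.0099])]
[205.942 180.961] [221.0994 176.1979]
0.0
```

View pics/g.png

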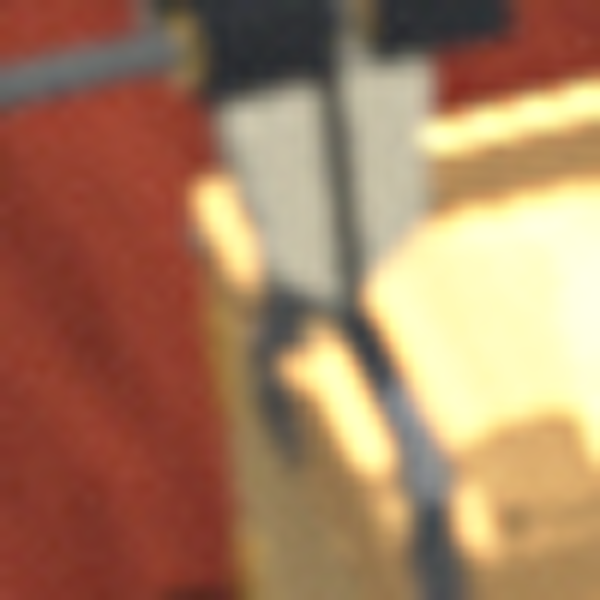

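Run:
```python
from h import *
b=cv2.imread("pics/e2.png")
cv2.imwrite("pics/g2.png",cv2.resize(b[90:150,175:245],(700,600),interpolation=cv2.INTER_CUBIC))
```

```text
(no output)
```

View pics/g2.png

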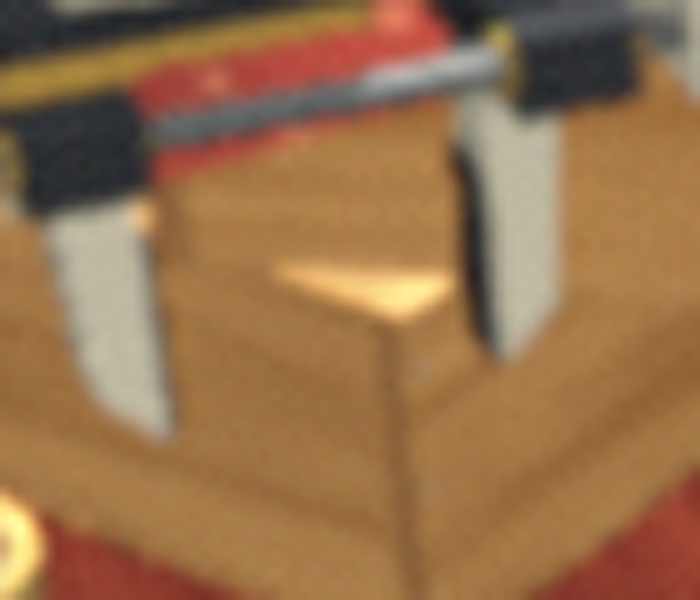

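The close crop puts the fingertips at (191.5,133.5) and (225,126) in the side view. That is about 9 px, or some 23 mm, above where the reported TCP projects. In the last view the closed tips also sit just above the bar. So the tool really is higher than reported, and the fingers closed over the bar. I'll reopen them and go about 20 mm lower, watching the force.

>>> jog_arm:
  motion:
    - [[0, 0, 0, 0, 0, 0, 0], [0, 0, 0, 0, 0, 0, 0], [0, 0, 0, 0, 0, 0, 0], [0, 0, 0, 0, 0, 0, 0], [0, 0, 0, 0, 0, 0, 0], [0, 0, 0, 0, 0, 0, 0], [0, 0, 0.005, 0, 0, 0, 0], [0, 0, 0.01, 0, 0, 0, 0], [0, 0, 0.012, 0, 0, 0, 0], [0, 0, 0.012, 0, 0, 0, 0]]

```text
clock: 5.5
position: [0.4651, -0.0624, 0.1476]
ee_rot: [-2.31, -2.128, 0.002]
force: [-0.3, -0.6, 0.5]
width: 0.505
gripper_force: 0.0
```

>>> jog_arm:
  motion:
    - [[0, 0, 0.004, 0, 0, 0, 0], [0, 0, 0.007, 0, 0, 0, 0], [0, 0, 0.009, 0, 0, 0, 0], [0, 0, 0.009, 0, 0, 0, 0]]

```text
clock: 5.83
position: [0.4653, -0.0624, 0.1389]
ee_rot: [-2.31, -2.128, 0.001]
force: [0.3, 0.4, -0.1]
width: 0.499
gripper_force: 0.0
```

>>> jog_arm:
  motion:
    - [[0, 0, 0, 0, 0, 0, 0.3], [0, 0, 0, 0, 0, 0, 0.5], [0, 0, 0, 0, 0, 0, 0.7], [0, 0, 0, 0, 0, 0, 0.8], [0, 0, 0, 0, 0, 0, 1], [0, 0, 0, 0, 0, 0, 1], [0, 0, 0, 0, 0, 0, 1], [0, 0, 0, 0, 0, 0, 1]]
  force: 15

```text
clock: 6.5
position: [0.4668, -0.0625, 0.1396]
ee_rot: [2.309, 2.127, 0.002]
force: [5.0, -1.2, -3.5]
width: 0.119
gripper_force: 15.0
```

Run:
```python
from h import *
f=lambda q:np.array([.12*(np.cos(.524)-np.cos(.524+q)),-.12*(np.sin(.524+q)-np.sin(.524))])
print(observe()["width"]*92)
def t(qs,q0): print(q0,[ [round(v,4) for v in f(q)-f(q0)] for q in qs])
t([.03,.08,.14,.2,.27,.34,.41,.48,.55,.62],0)
t([.69,.76,.83,.9,.97,1.04,1.1,1.15,1.18,1.2],.62)
t([1.23,1.27,1.32,1.37,1.42,1.47,1.52,1.56,1.59,1.61],1.2)
```

```text
10.961141648270956
0 [[np.float64(0.0018), np.float64(-0.0031)], [np.float64(0.0051), np.float64(-0.0081)], [np.float64(0.0094), np.float64(-0.0139)], [np.float64(0.014), np.float64(-0.0194)], [np.float64(0.0198), np.float64(-0.0255)], [np.float64(0.026), np.float64(-0.0312)], [np.float64(0.0325), np.float64(-0.0364)], [np.float64(0.0395), np.float64(-0.0412)], [np.float64(0.0467), np.float64(-0.0455)], [np.float64(0.0542), np.float64(-0.0492)]]
0.62 [[np.float64(0.0078), np.float64(-0.0032)], [np.float64(0.0157), np.float64(-0.0059)], [np.float64(0.0239), np.float64(-0.008)], [np.float64(0.0321), np.float64(-0.0095)], [np.float64(0.0405), np.float64(-0.0104)], [np.float64(0.0489), np.float64(-0.0108)], [np.float64(0.0561), np.float64(-0.0106)], [np.float64(0.062), np.float64(-0.0101)], [np.float64(0.0656), np.float64(-0.0097)], [np.float64(0.068), np.float64(-0.0094)]]
1.2 [[np.float64(0.0035), np.float64(0.0006)], [np.float64(0.0082), np.float64(0.0016)], [np.float64(0.0141), np.float64(0.003)], [np.float64(0.0198), np.float64(0.0048)], [np.float64(0.0254), np.float64(0.0069)], [np.float64(0.031), np.float64(0.0092)], [np.float64(0.0364), np.float64(0.0118)], [np.float64(0.0406), np.float64(0.0141)], [np.float64(0.0437), np.float64(0.0159)], [np.float64(0.0458), np.float64(0.0171)]]
```

>>> jog_arm:
  motion:
    - [[0, 0.002, -0.003, 0, 0, 0, 1], [0, 0.005, -0.008, 0, 0, 0, 1], [0, 0.0095, -0.014, 0, 0, 0, 1], [0, 0.014, -0.0195, 0, 0, 0, 1], [0, 0.02, -0.0255, 0, 0, 0, 1], [0, 0.026, -0.031, 0, 0, 0, 1], [0, 0.0325, -0.0365, 0, 0, 0, 1], [0, 0.0395, -0.041, 0, 0, 0, 1], [0, 0.0465, -0.0455, 0, 0, 0, 1], [0, 0.054, -0.049, 0, 0, 0, 1]]
  force: 40

```text
clock: 7.33
position: [0.5192, -0.067, 0.1882]
ee_rot: [-2.31, -2.128, 0.002]
force: [0.4, -2.9, -9.1]
width: 0.117
gripper_force: 40.0
```

>>> jog_arm:
  motion:
    - [[0, 0.008, -0.003, 0, 0, 0, 1], [0, 0.0155, -0.006, 0, 0, 0, 1], [0, 0.024, -0.008, 0, 0, 0, 1], [0, 0.032, -0.0095, 0, 0, 0, 1], [0, 0.0405, -0.0105, 0, 0, 0, 1], [0, 0.049, -0.011, 0, 0, 0, 1], [0, 0.056, -0.0105, 0, 0, 0, 1], [0, 0.062, -0.01, 0, 0, 0, 1], [0, 0.0655, -0.0095, 0, 0, 0, 1], [0, 0.068, -0.0095, 0, 0, 0, 1]]

```text
clock: 8.17
position: [0.5884, -0.073, 0.1982]
ee_rot: [2.31, 2.127, 0.001]
force: [-0.4, -4.4, 0.4]
width: 0.121
gripper_force: 40.0
```

>>> jog_arm:
  motion:
    - [[0, 0.0035, 0.0005, 0, 0, 0, 1], [0, 0.008, 0.0015, 0, 0, 0, 1], [0, 0.014, 0.003, 0, 0, 0, 1], [0, 0.02, 0.005, 0, 0, 0, 1], [0, 0.0255, 0.007, 0, 0, 0, 1], [0, 0.031, 0.009, 0, 0, 0, 1], [0, 0.0365, 0.012, 0, 0, 0, 1], [0, 0.0405, 0.014, 0, 0, 0, 1], [0, 0.0435, 0.016, 0, 0, 0, 1], [0, 0.046, 0.017, 0, 0, 0, 1]]

```text
clock: 9.0
position: [0.6326, -0.0768, 0.1818]
ee_rot: [-2.311, -2.127, 0.0]
force: [-29.9, -0.3, 26.6]
width: 0.117
gripper_force: 40.0
```

>>> jog_arm:
  motion:
    - [[0, -0.002, -0.001, 0, 0, 0, 1], [0, -0.004, -0.003, 0, 0, 0, 1], [0, -0.004, -0.003, 0, 0, 0, 1]]

```text
clock: 9.25
position: [0.6292, -0.0765, 0.1841]
ee_rot: [2.311, 2.127, 0.0]
force: [1.6, -6.6, -0.1]
width: 0.118
gripper_force: 40.0
```

>>> jog_arm:
  motion:
    - [[0, 0, 0, 0, 0, 0, 0.4], [0, 0, 0, 0, 0, 0, 0.2], [0, 0, 0, 0, 0, 0, 0], [0, 0, 0, 0, 0, 0, 0], [0, 0, 0, 0, 0, 0, 0], [0, 0, 0, 0, 0, 0, 0]]

```text
clock: 9.75
position: [0.6288, -0.0753, 0.1837]
ee_rot: [-2.31, -2.128, 0.0]
force: [-0.4, -0.3, 1.0]
width: 0.48
gripper_force: 0.0
```

>>> jog_arm:
  motion:
    - [[0, 0, -0.03, 0, 0, 0, 0], [0, 0, -0.06, 0, 0, 0, 0], [0, 0, -0.09, 0, 0, 0, -0.5], [0, 0, -0.1, 0, 0, 0, -0.5], [0, 0, -0.1, 0, 0, 0, -0.5]]

```text
clock: 10.17
position: [0.6304, -0.0763, 0.287]
ee_rot: [2.308, 2.126, 0.006]
force: [-0.1, 0.4, 0.6]
width: 0.667
gripper_force: 0.0
```

Run:
```python
from h import *
delta([.4105,-.2975,.16]); print(observe()["width"])
a=save("top","h1")
```

```text
clock 10.1667 pos [ 0.6304 -0.0763  0.287 ] d [-0.2385 -0.2016  0.1259] w [ 0.0048 -0.0004 -0.0009] F [-0.1  0.4  0.6]
0.6670470352283037
```

>>> jog_arm:
  motion:
    - [[-0.02, -0.016, 0, 0, 0, 0, -0.8], [-0.045, -0.04, 0, 0, 0, 0, -0.8], [-0.075, -0.064, 0, 0, 0, 0, -0.8], [-0.105, -0.089, 0, 0, 0, 0, -0.8], [-0.135, -0.114, 0.01, 0, 0, 0, -0.8], [-0.165, -0.14, 0.03, 0, 0, 0, -0.8], [-0.195, -0.165, 0.05, 0, 0, 0, -0.8], [-0.22, -0.187, 0.08, 0, 0, 0, -0.8], [-0.235, -0.2, 0.11, 0, 0, 0, -0.8], [-0.2385, -0.2015, 0.126, 0, 0, 0, -0.8]]

```text
clock: 11.05
position: [0.4026, -0.2984, 0.1542]
ee_rot: [-2.313, -2.119, 0.004]
force: [-0.5, 0.5, -0.1]
width: 0.895
gripper_force: 0.0
```

>>> jog_arm:
  motion:
    - [[0, 0, 0, 0, 0, 0, -0.8], [0, 0, 0, 0, 0, 0, -0.8]]

```text
clock: 11.22
position: [0.4077, -0.2962, 0.1567]
ee_rot: [-2.309, -2.125, 0.002]
force: [0.2, 0.6, -0.1]
width: 0.899
gripper_force: 0.0
```

Run:
```python
from h import *
delta([.4105,-.2975,.16]); s=observe();print(s["width"]*92)
b=save("side","i");a=save("top","i2"); x=Ro.from_rotvec(s["ee_rot"]).as_matrix()[:,1]
for z in(0,.023): print([proj("side",s["position"]+k*x*s["width"]*.046+[0,0,z]) for k in(-1,0,1)])
print(proj("side",[.4105,-.2975,.074]),redlid("side",b,(215,255,260,290)))
cv2.imwrite("pics/i3.png",np.hstack([cv2.resize(b[190:320,170:300],(400,400),interpolation=cv2.INTER_CUBIC),cv2.resize(a[130:330,160:360],(400,400),interpolation=cv2.INTER_CUBIC)])[:,:,::-1])
```

```text
clock 11.2167 pos [ 0.4077 -0.2962  0.1567] d [-0.0011  0.0029 -0.0033] w [-0.0032 -0.0012 -0.0019] F [ 0.2  0.6 -0.1]
82.73457492249172
[array([211.79045164, 261.33924437]), array([231.60299617, 255.00541034]), array([250.80446969, 248.86692843])]
[array([210.69605703, 253.52589647]), array([230.90650064, 247.19517317]), array([250.48181999, 241.06339633])]
[235.37074417 280.75306054] ((232.0, 280.0), (18.0, 26.0))
```

View pics/i3.png

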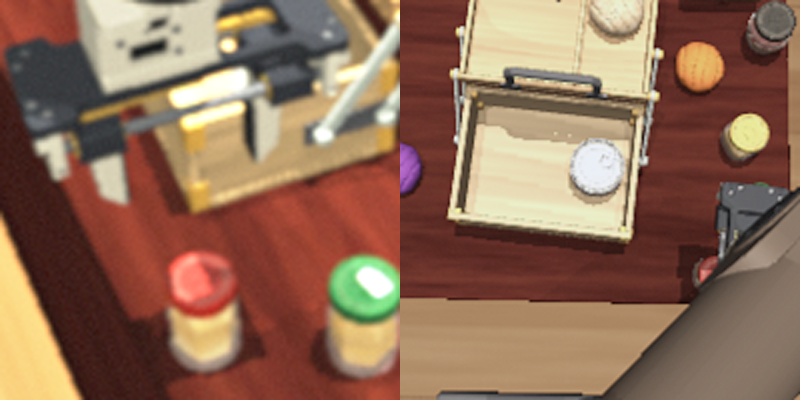

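The side crop shows the fingertips at (210,256) and (255,241), straddling the red lid at (235,280). The top view shows the tray open, with the bun in it, and the tin alone at (258,213) in the compartment. The tool again reads about 20 mm lower than it is, so I allow for that and descend on the jar.

>>> jog_arm:
  motion:
    - [[-0.001, 0, 0.03, 0, 0, 0, -0.8], [-0.001, 0, 0.06, 0, 0, 0, -0.8], [-0.001, 0, 0.085, 0, 0, 0, -0.8], [-0.001, 0, 0.105, 0, 0, 0, -0.8], [-0.001, 0, 0.12, 0, 0, 0, -0.8], [-0.001, 0, 0.13, 0, 0, 0, -0.8], [-0.001, 0, 0.138, 0, 0, 0, -0.8], [-0.001, 0, 0.143, 0, 0, 0, -0.8], [-0.001, 0, 0.143, 0, 0, 0, -0.8], [-0.001, 0, 0.143, 0, 0, 0, -0.8]]

```text
clock: 12.15
position: [0.4092, -0.2981, 0.0154]
ee_rot: [2.31, 2.128, 0.001]
force: [0.5, 0.5, -0.5]
width: 0.901
gripper_force: 0.0
```

Run:
```python
from h import *
delta([.4105,-.2975,.013]); s=observe();print(s["width"]*92)
b=save("side","j")
x=Ro.from_rotvec(s["ee_rot"]).as_matrix()[:,1]
for z in(0,.022): print([proj("side",s["position"]+k*x*s["width"]*.046+[0,0,z]) for k in(-1,0,1)])
print([proj("side",[.4105,-.2975,z]) for z in(0,.037,.074)])
cv2.imwrite("pics/j3.png",cv2.resize(b[220:330,180:290],(600,600),interpolation=cv2.INTER_CUBIC)[:,:,::-1])
```

```text
clock 12.15 pos [ 0.4092 -0.2981  0.0154] d [0.0007 0.0013 0.0024] w [ 0.0008  0.0002 -0.0006] F [ 0.5  0.5 -0.5]
82.89728265510476
[array([218.64924999, 303.95116796]), array([236.34801776, 297.59497425]), array([253.55811212, 291.4142788 ])]
[array([217.82869002, 297.98689491]), array([235.82995502, 291.61112085]), array([253.32614205, 285.41423772])]
[array([237.11677104, 301.21877315]), array([236.26785165, 291.26833046]), array([235.37074417, 280.75306054])]
```

View pics/j3.png

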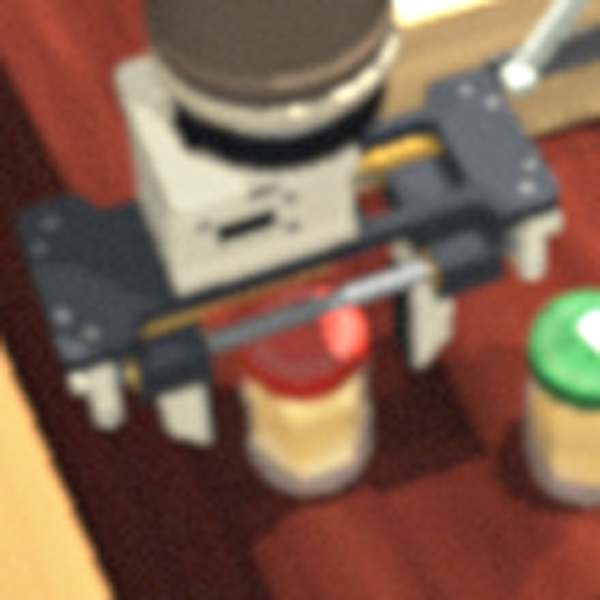

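The two tips at (218.5,301) and (258,287) in the side view sit evenly on either side of the jar at (236,293), with the lid just above. I grip it.

>>> jog_arm:
  motion:
    - [[0, 0, 0, 0, 0, 0, -0.4], [0, 0, 0, 0, 0, 0, -0.2], [0, 0, 0, 0, 0, 0, 0], [0, 0, 0, 0, 0, 0, 0.2], [0, 0, 0, 0, 0, 0, 0.4], [0, 0, 0, 0, 0, 0, 0.4], [0, 0, 0, 0, 0, 0, 0.4], [0, 0, 0, 0, 0, 0, 0.4]]
  force: 20

```text
clock: 12.87
position: [0.409, -0.2981, 0.015]
ee_rot: [2.31, 2.128, 0.0]
force: [0.7, -0.1, 2.2]
width: 0.545
gripper_force: 20.0
```

>>> jog_arm:
  motion:
    - [[0, 0, -0.01, 0, 0, 0, 0.4], [0, 0, -0.03, 0, 0, 0, 0.4], [0, 0, -0.06, 0, 0, 0, 0.4], [0, 0, -0.09, 0, 0, 0, 0.4], [0, 0, -0.12, 0, 0, 0, 0.4], [0, 0, -0.14, 0, 0, 0, 0.4], [0, 0, -0.15, 0, 0, 0, 0.4], [0, 0, -0.15, 0, 0, 0, 0.4]]

```text
clock: 13.53
position: [0.4093, -0.2985, 0.1667]
ee_rot: [2.309, 2.127, 0.002]
force: [0.9, -0.8, -3.4]
width: 0.545
gripper_force: 20.0
```

Run:
```python
from h import *
np.set_printoptions(precision=4,suppress=True)
c=np.array([.5525,-.069]);u=np.array([np.cos(YAW),np.sin(YAW)]);v=np.array([-u[1],u[0]])
p=c-.025*u+.06*v; print(p); delta([*p,.165]); s=observe();print(s["width"]*92,s["gripper_force"])
b=save("side","k"); r=redlid("side",b,(200,260,190,290)); print(r,[proj("side",[*s["position"][:2],z]) for z in(.2,.21,.22,.23)])
```

```text
[ 0.5324 -0.0072]
clock 13.5333 pos [ 0.4093 -0.2985  0.1667] d [0.3005 0.0989 0.0018] w [ 0.0029  0.0006 -0.0009] F [ 0.9 -0.8 -3.4]
50.15242245883506 19.99985508620739
((227.72149276733398, 248.8174057006836), (42.44046401977539, 43.698524475097656)) [array([231.528 , 240.5453]), array([231.2162, 236.9324]), array([230.8991, 233.257 ]), array([230.5764, 229.5175])]
```

Run:
```python
from h import *
np.set_printoptions(precision=4,suppress=True)
L,R_,TL,TR=[onz("top",p,.1) for p in[(185,239),(275,250),(197.5,180),(280,187.5)]]
u=np.array([np.cos(YAW),np.sin(YAW)]);print(L,R_,np.linalg.norm(L-R_),"yaw",-np.degrees(np.arctan2(*(L-R_)[:2])),"centre",(L+R_)[:2]/2+.09*u,"inner back",(TL+TR)[:2]/2-.082*u)
T=[r for r in silhouettes("tin","top")];print([ (r["p"],r["pixel"]) for r in T])
if T: print(onz("top",T[0]["pixel"],.05))
```

```text
[0.4739 0.0554 0.1   ] [ 0.4513 -0.1803  0.1   ] 0.236794301629865 yaw -5.482566196596671 centre [ 0.5523 -0.0697] inner back [ 0.5433 -0.0736]
[(0.79, [257.4, 215.8])]
[ 0.5467 -0.1328  0.05  ]
```

>>> jog_arm:
  motion:
    - [[0.015, 0.005, 0, 0, 0, 0, 0.4], [0.04, 0.013, 0, 0, 0, 0, 0.4], [0.075, 0.024, 0, 0, 0, 0, 0.4], [0.11, 0.036, 0, 0, 0, 0, 0.4], [0.145, 0.048, 0, 0, 0, 0, 0.4], [0.18, 0.06, 0, 0, 0, 0, 0.4], [0.215, 0.071, 0, 0, 0, 0, 0.4], [0.25, 0.082, 0, 0, 0, 0, 0.4], [0.28, 0.092, 0, 0, 0, 0, 0.4], [0.297, 0.099, 0, 0, 0, 0, 0.4]]

```text
clock: 14.47
position: [0.5313, -0.0054, 0.1626]
ee_rot: [-2.304, -2.131, 0.003]
force: [-0.6, 0.0, -2.7]
width: 0.549
gripper_force: 20.0
```

>>> jog_arm:
  motion:
    - [[0.0, 0, 0, 0, 0, 0, 0.4], [0, 0, 0, 0, 0, 0, 0.4], [0, 0, 0, 0, 0, 0, 0.4]]

```text
clock: 14.72
position: [0.5304, -0.0112, 0.1635]
ee_rot: [-2.311, -2.127, 0.004]
force: [-0.5, 0.2, -2.5]
width: 0.546
gripper_force: 20.0
```

>>> jog_arm:
  motion:
    - [[0, 0, 0.01, 0, 0, 0, 0.4], [0, 0, 0.025, 0, 0, 0, 0.4], [0, 0, 0.045, 0, 0, 0, 0.4], [0, 0, 0.065, 0, 0, 0, 0.4], [0, 0, 0.085, 0, 0, 0, 0.4], [0, 0, 0.1, 0, 0, 0, 0.4], [0, 0, 0.112, 0, 0, 0, 0.4], [0, 0, 0.12, 0, 0, 0, 0.4], [0, 0, 0.125, 0, 0, 0, 0.4], [0, 0, 0.125, 0, 0, 0, 0.4]]

```text
clock: 15.55
position: [0.5312, -0.0106, 0.0391]
ee_rot: [-2.311, -2.127, 0.001]
force: [-0.2, 0.8, -3.0]
width: 0.545
gripper_force: 20.0
```

>>> jog_arm:
  motion:
    - [[0, 0, 0.004, 0, 0, 0, 0.4], [0, 0, 0.008, 0, 0, 0, 0.4], [0, 0, 0.011, 0, 0, 0, 0.4], [0, 0, 0.012, 0, 0, 0, 0.4], [0, 0, 0.012, 0, 0, 0, 0.4]]

```text
clock: 15.97
position: [0.5316, -0.01, 0.0278]
ee_rot: [-2.31, -2.129, 0.0]
force: [-0.3, 0.1, -3.2]
width: 0.548
gripper_force: 20.0
```

>>> jog_arm:
  motion:
    - [[0, 0, 0.002, 0, 0, 0, 0.4], [0, 0, 0.003, 0, 0, 0, 0.4], [0, 0, 0.004, 0, 0, 0, 0.4], [0, 0, 0.004, 0, 0, 0, 0.4]]

```text
clock: 16.3
position: [0.5316, -0.0101, 0.0237]
ee_rot: [-2.311, -2.128, 0.0]
force: [-0.3, -0.1, -2.5]
width: 0.545
gripper_force: 20.0
```

>>> jog_arm:
  motion:
    - [[0, 0, 0.001, 0, 0, 0, 0.4], [0, 0, 0.002, 0, 0, 0, 0.4], [0, 0, 0.002, 0, 0, 0, 0.4]]

```text
clock: 16.55
position: [0.5319, -0.0101, 0.0228]
ee_rot: [-2.311, -2.128, -0.002]
force: [-4.2, 0.7, 13.2]
width: 0.544
gripper_force: 20.0
```

>>> jog_arm:
  motion:
    - [[0, 0, -0.001, 0, 0, 0, 0], [0, 0, -0.001, 0, 0, 0, -0.1], [0, 0, -0.001, 0, 0, 0, -0.2], [0, 0, -0.001, 0, 0, 0, -0.25], [0, 0, -0.001, 0, 0, 0, -0.25], [0, 0, -0.001, 0, 0, 0, -0.25]]

```text
clock: 17.05
position: [0.5317, -0.0101, 0.0228]
ee_rot: [2.311, 2.128, 0.0]
force: [-0.0, 0.4, 0.9]
width: 0.628
gripper_force: 0.0
```

>>> jog_arm:
  motion:
    - [[0, 0, -0.006, 0, 0, 0, -0.25], [0, 0, -0.016, 0, 0, 0, -0.25], [0, 0, -0.026, 0, 0, 0, -0.25], [0, 0, -0.04, 0, 0, 0, -0.25], [0, 0, -0.06, 0, 0, 0, -0.25], [0, 0, -0.09, 0, 0, 0, -0.25], [0, 0, -0.125, 0, 0, 0, -0.2], [0, 0, -0.16, 0, 0, 0, -0.1], [0, 0, -0.2, 0, 0, 0, 0], [0, 0, -0.24, 0, 0, 0, 0]]

```text
clock: 17.88
position: [0.5309, -0.0107, 0.2658]
ee_rot: [2.312, 2.127, 0.001]
force: [1.8, 0.7, 0.5]
width: 0.507
gripper_force: 0.0
```

Run:
```python
from h import *
delta([.629,-.0757,.26]); print(observe()["width"]*92)
b=save("side","m"); c=b[90:240,160:310]
r=redlid("side",b,(200,270,140,230));print(r, [proj("side",[.5316,-.0101,z]) for z in(.008,.082)])
cv2.imwrite("pics/m3.png",cv2.resize(c,(600,600),interpolation=cv2.INTER_CUBIC)[:,:,::-1])
```

```text
clock 17.8833 pos [ 0.5309 -0.0107  0.2658] d [-0.0566  0.1031  0.0058] w [ 0.0005 -0.0001 -0.002 ] F [1.8 0.7 0.5]
46.64752505381433
((225.22206687927246, 182.3248291015625), (29.042755126953125, 36.136314392089844)) [array([233.0444714 , 206.77865032]), array([231.50704436, 186.69639116])]
```

View pics/m3.png

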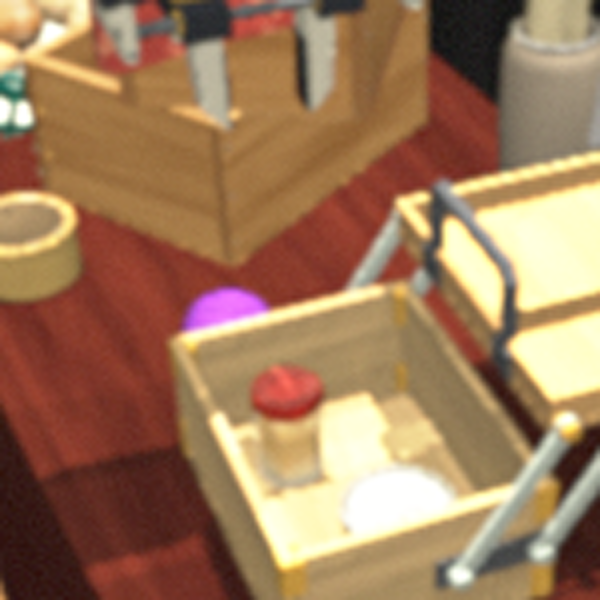

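The picture shows the red jar standing upright in the compartment at (232,197), side pixels, beside the tin at (260,215). The tray is open, with its bar's middle at about (279,149). Back to the handle.

>>> jog_arm:
  motion:
    - [[-0.01, 0.02, 0, 0, 0, 0, 0], [-0.025, 0.045, 0, 0, 0, 0, 0], [-0.04, 0.075, 0, 0, 0, 0, 0], [-0.053, 0.097, 0, 0, 0, 0, 0], [-0.058, 0.106, 0, 0, 0, 0, 0], [-0.058, 0.106, 0, 0, 0, 0, 0], [-0.058, 0.106, 0, 0, 0, 0, 0]]

```text
clock: 18.52
position: [0.632, -0.077, 0.2632]
ee_rot: [-2.312, -2.127, 0.001]
force: [-0.7, 1.1, 0.8]
width: 0.5
gripper_force: 0.0
```

```bash
python3 -c "
from h import *
delta([.632,-.077,.183]);print(observe()['width']*92)"
```

```text
clock 18.5167 pos [ 0.632  -0.077   0.2632] d [-0.      0.      0.0802] w [-0.0003  0.0003 -0.0021] F [-0.7  1.1  0.8]
45.98330649546644
```

>>> jog_arm:
  motion:
    - [[0, 0, 0.015, 0, 0, 0, 0], [0, 0, 0.03, 0, 0, 0, 0], [0, 0, 0.045, 0, 0, 0, 0], [0, 0, 0.058, 0, 0, 0, 0], [0, 0, 0.069, 0, 0, 0, 0], [0, 0, 0.076, 0, 0, 0, 0], [0, 0, 0.08, 0, 0, 0, 0], [0, 0, 0.08, 0, 0, 0, 0]]

```text
clock: 19.18
position: [0.6313, -0.0759, 0.1823]
ee_rot: [-2.309, -2.127, 0.002]
force: [-5.4, 1.5, -0.5]
width: 0.502
gripper_force: 0.0
```

>>> jog_arm:
  motion:
    - [[0, 0, 0, 0, 0, 0, 0.3], [0, 0, 0, 0, 0, 0, 0.5], [0, 0, 0, 0, 0, 0, 0.7], [0, 0, 0, 0, 0, 0, 0.8], [0, 0, 0, 0, 0, 0, 1], [0, 0, 0, 0, 0, 0, 1], [0, 0, 0, 0, 0, 0, 1], [0, 0, 0, 0, 0, 0, 1]]
  force: 40

```text
clock: 19.85
position: [0.632, -0.0763, 0.1834]
ee_rot: [-2.31, -2.128, -0.0]
force: [-6.0, 2.1, 2.0]
width: 0.117
gripper_force: 40.0
```

Run:
```python
from h import *
f=lambda q:np.array([.12*(np.cos(.524)-np.cos(.524+q)),-.12*(np.sin(.524+q)-np.sin(.524))])
def t(qs,q0): print(q0,[ [float(round(v,4)) for v in f(q)-f(q0)] for q in qs])
Q=[1.59,1.57,1.53,1.48,1.43,1.38,1.33,1.28,1.23,1.18,1.13,1.08,1.03,.98,.93,.88,.83,.78,.73,.68,.63,.58,.53,.48,.43,.38,.33,.28,.23,.18,.14]
for i in range(0,30,10): t(Q[i+1:i+11],Q[i])
t([.11,.08,.05,.03,.015,0],.14)
```

```text
1.59 [[-0.0021, -0.0012], [-0.0063, -0.0035], [-0.0117, -0.0062], [-0.0172, -0.0086], [-0.0228, -0.0107], [-0.0285, -0.0125], [-0.0343, -0.014], [-0.0402, -0.0153], [-0.0461, -0.0162], [-0.0521, -0.0169]]
1.13 [[-0.006, -0.0003], [-0.012, -0.0004], [-0.018, -0.0001], [-0.024, 0.0004], [-0.0299, 0.0013], [-0.0358, 0.0024], [-0.0416, 0.0038], [-0.0474, 0.0056], [-0.053, 0.0076], [-0.0586, 0.0099]]
0.63 [[-0.0054, 0.0026], [-0.0107, 0.0054], [-0.0159, 0.0085], [-0.0208, 0.0118], [-0.0256, 0.0154], [-0.0303, 0.0193], [-0.0347, 0.0233], [-0.0389, 0.0276], [-0.0429, 0.0321], [-0.0459, 0.0358]]
0.14 [[-0.0022, 0.0029], [-0.0043, 0.0058], [-0.0063, 0.0088], [-0.0075, 0.0108], [-0.0085, 0.0124], [-0.0094, 0.0139]]
```

>>> jog_arm:
  motion:
    - [[0, -0.002, -0.001, 0, 0, 0, 1], [0, -0.0065, -0.0035, 0, 0, 0, 1], [0, -0.0115, -0.006, 0, 0, 0, 1], [0, -0.017, -0.0085, 0, 0, 0, 1], [0, -0.023, -0.0105, 0, 0, 0, 1], [0, -0.0285, -0.0125, 0, 0, 0, 1], [0, -0.0345, -0.014, 0, 0, 0, 1], [0, -0.04, -0.0155, 0, 0, 0, 1], [0, -0.046, -0.016, 0, 0, 0, 1], [0, -0.052, -0.017, 0, 0, 0, 1]]

```text
clock: 20.68
position: [0.5805, -0.0719, 0.2003]
ee_rot: [2.31, 2.129, 0.002]
force: [2.4, 3.5, 0.4]
width: 0.122
gripper_force: 40.0
```

>>> jog_arm:
  motion:
    - [[0, -0.006, 0, 0, 0, 0, 1], [0, -0.012, 0, 0, 0, 0, 1], [0, -0.018, 0, 0, 0, 0, 1], [0, -0.024, 0.0005, 0, 0, 0, 1], [0, -0.03, 0.0015, 0, 0, 0, 1], [0, -0.036, 0.0025, 0, 0, 0, 1], [0, -0.0415, 0.004, 0, 0, 0, 1], [0, -0.0475, 0.0055, 0, 0, 0, 1], [0, -0.053, 0.0075, 0, 0, 0, 1], [0, -0.0585, 0.01, 0, 0, 0, 1]]

```text
clock: 21.52
position: [0.5206, -0.0667, 0.1896]
ee_rot: [-2.308, -2.127, 0.001]
force: [-4.6, 6.3, 7.7]
width: 0.118
gripper_force: 40.0
```

>>> jog_arm:
  motion:
    - [[0, -0.0055, 0.0025, 0, 0, 0, 1], [0, -0.0105, 0.0055, 0, 0, 0, 1], [0, -0.016, 0.0085, 0, 0, 0, 1], [0, -0.021, 0.012, 0, 0, 0, 1], [0, -0.0255, 0.0155, 0, 0, 0, 1], [0, -0.0305, 0.0195, 0, 0, 0, 1], [0, -0.0345, 0.0235, 0, 0, 0, 1], [0, -0.039, 0.0275, 0, 0, 0, 1], [0, -0.043, 0.032, 0, 0, 0, 1], [0, -0.046, 0.036, 0, 0, 0, 1]]

```text
clock: 22.35
position: [0.4748, -0.0628, 0.1528]
ee_rot: [-2.308, -2.128, 0.001]
force: [1.3, 5.9, -3.9]
width: 0.118
gripper_force: 40.0
```

>>> jog_arm:
  motion:
    - [[0, -0.002, 0.003, 0, 0, 0, 1], [0, -0.0045, 0.006, 0, 0, 0, 1], [0, -0.0065, 0.009, 0, 0, 0, 1], [0, -0.0075, 0.011, 0, 0, 0, 1], [0, -0.0085, 0.0125, 0, 0, 0, 1], [0, -0.009, 0.0135, 0, 0, 0, 1], [0, -0.009, 0.0135, 0, 0, 0, 1]]

```text
clock: 22.93
position: [0.4668, -0.0621, 0.1404]
ee_rot: [-2.309, -2.128, -0.001]
force: [-0.0, 7.0, 7.1]
width: 0.12
gripper_force: 40.0
```

>>> jog_arm:
  motion:
    - [[0, -0.0005, 0.001, 0, 0, 0, 1], [0, -0.001, 0.002, 0, 0, 0, 1], [0, -0.001, 0.002, 0, 0, 0, 1]]

```text
clock: 23.18
position: [0.467, -0.0621, 0.14]
ee_rot: [-2.309, -2.128, -0.004]
force: [-6.1, 8.7, 28.7]
width: 0.118
gripper_force: 40.0
```

>>> jog_arm:
  motion:
    - [[0, 0.0005, -0.001, 0, 0, 0, 1], [0, 0.001, -0.0015, 0, 0, 0, 0.75], [0, 0.001, -0.0015, 0, 0, 0, 0.5], [0, 0.001, -0.0015, 0, 0, 0, 0.2], [0, 0.001, -0.0015, 0, 0, 0, 0], [0, 0.001, -0.0015, 0, 0, 0, 0], [0, 0.001, -0.0015, 0, 0, 0, 0]]

```text
clock: 23.77
position: [0.4672, -0.0635, 0.1396]
ee_rot: [-2.311, -2.128, 0.001]
force: [-0.5, 0.7, -0.0]
width: 0.436
gripper_force: 0.0
```

>>> jog_arm:
  motion:
    - [[0, 0, -0.02, 0, 0, 0, 0], [0, 0, -0.05, 0, 0, 0, 0], [0, 0, -0.08, 0, 0, 0, 0], [0, -0.02, -0.11, 0, 0, 0, 0], [0.03, -0.05, -0.14, 0, 0, 0, 0], [0.065, -0.06, -0.15, 0, 0, 0, 0], [0.1, -0.06, -0.15, 0, 0, 0, 0], [0.135, -0.06, -0.15, 0, 0, 0, 0], [0.17, -0.06, -0.15, 0, 0, 0, 0], [0.2, -0.06, -0.15, 0, 0, 0, 0]]

```text
clock: 24.6
position: [0.4239, 0.1436, 0.29]
ee_rot: [-2.309, -2.13, -0.001]
force: [-0.7, -0.0, 0.4]
width: 0.5
gripper_force: 0.0
```

Run:
```python
from h import *
a=save("top","z1");b=save("side","z2");s=observe();print(s["position"],s["force"],s["clock"])
ref=[cv2.imread(f"pics/{n}.png")[:,:,::-1] for n in "ab"]
for im,r,(x0,x1,y0,y1) in((b,ref[1],(195,310,140,270)),(a,ref[0],(170,290,160,255))):
    d=np.abs(im[y0:y1,x0:x1].astype(int)-r[y0:y1,x0:x1]).max(2); print("changed px frac",(d>50).mean())
for n in("top","side"):
    for q in("bun","tray_handle"): print(q,n,[(r["p"],r["pixel"]) for r in silhouettes(q,n)[:2]])
```

```text
[0.42373437 0.14618466 0.28931037] [-0.24944015  0.58668876 -0.50305619] 24.7
changed px frac 0.0
changed px frac 0.0
bun top [(0.96, [159.0, 215.7]), (0.84, [260.6, 203.1])]
tray_handle top [(0.55, [230.2, 211.4])]
bun side [(0.8, [340.0, 242.9]), (0.54, [320.7, 274.2])]
tray_handle side [(0.88, [246.7, 188.2])]
```

Compared with the start pictures, no pixel of the tray region has changed, so the tray is fully home and the bun is where it was. The robot is clear of everything, so I hand in.

```bash
python3 -c "
from cell import *
print(sign_off())"
```

```text
the job is handed in; nothing more can be done
None
```

I handed the job in at about 25 s on the robot's clock: the red-lidded jar was standing upright beside the tin when last seen, the tray is back down on the box with the bun in it, and the robot is clear; no verdict came back.

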